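# Lock the fixings chest

## Robot

A 6-joint arm with a two-finger parallel gripper is mounted at the origin on the work surface. World frame = base frame: x ahead of the robot, y to its left, z up, the work surface at z = 0. Lengths are in m, angles in degrees, forces in N, time in s.
With the tool pointing down it reaches from about 0.425 to 1.125 m from the base axis. Payload 14.9 kg.
Tool frame: the origin (TCP) lies at the very end of the fingers, on their centre line; the grasp point (between the pads) lies 19 mm behind it; z points along the fingers, y is the direction in which the jaws open and shut (so a half turn about z gives the same grasp; the last joint's range is limited). The gripper opens to 91 mm and grips with 3 to 60 N. Pads are 32 mm wide; open, the fingers measure 118 mm over their backs; the gripper's body (76 mm by 178 mm) begins 60 mm behind the grasp point.
Start: joints at [-73.298, 21.709, 99.362, -0, 58.929, -1.908], TCP at [0.223, -0.663, 0.214] pointing down, gripper open.
Joint ranges: [-158.91, 158.91], [-42.39, 125.64], [0.06, 152.35], [-60.88, 240.88], [17.5, 164.5], [-176.32, 176.32]. Speed limits (degrees/s): [108.29, 108.29, 136.94, 180, 180, 180].

## Interface

Orientations are given as [roll, pitch, yaw] about the fixed x, y, z axes, in that order (R = Rz(yaw) Ry(pitch) Rx(roll)).
In Python, from plant import monitor, cams, robot, find_in, outline_of, landmark_of gives the robot as it stands.
- The arm moves only by the shell command python3 -m crank 'ROWS' [OPENING] [FORCE]. ROWS is text: rows parted by semicolons, each of 6 numbers parted by spaces: the shift along the tool's x, y, z in m, then the turn, a rotation vector about the tool's x, y, z in rad. In form: x y z ax ay az; .... A call has 1 to 8 rows; each row is the pose to reach, as a shift and turn from the pose measured when the call began, along the tool's axes at that moment; what a row does not reach only later rows make up. A row lasts 1/10 s, in which the tool goes at most 50 mm and 8.59 degrees, less where a joint would pass 70% of its speed; a pose out of reach is approached as far as the arm can. A call with a gripper value outside its range is refused whole. OPENING is the opening, from 0 (shut) to 1 (fully open), set as the call begins (- or left out, the last holds). The fingers move at their own pace and stop on an object; FORCE is the grip in N (left out, the last holds). Time passes only in rows, so rows that repeat a pose let the fingers close. It gives the time, the measured TCP pose, the force and the opening at its end, in the units of the state.
- monitor.read_state(): the state, without advancing time (a new reading comes with each control period).
- cams.grab_frame(name): name is "scene" or "top" or "wrist"; returns (picture, depth): 480x640x3 uint8, red, green, blue; 480x640 float32, m along the optical axis (not along the pixel's ray), 0 where there is no reading.
- cams.calibration(name): a dict with "mtx" (3x3 intrinsics, pixels), "k1" (the pictures are not rectified: a ray, as slopes to the right and down, at radius r is drawn at 1 + k1 r^2 times it, then the intrinsics apply), "cam_to_world" (4x4, takes a point from camera to world coordinates). Camera axes: x right, y down, z forward; pixel columns grow to the right and rows downward; lengths in m; the calibration is good to about 2 mm. A picture is of the moment at which its call begins: read the wrist's pose just before it. calibration takes no time and is no camera call; for the wrist camera it gives the pose at the moment of the call.
- robot.hand_in(): hands the job in, once; it reports no verdict.
Trained networks look in the newest picture that a camera, given by its name, has taken for a name from the list of things; names that differ only in an ending like _2 or _b are one class to them, and where a whole thing is asked for, a point or a joint stands for the part that bears it (a point fixed in the world has none). Each returns a list of dicts, best first, with "conf" (0 to 1); they miss things now and then, are a little off and sometimes report something else, mostly with a low value. They report only what shows in the picture. A call takes as long as a camera call. They do not tell look-alikes from the thing itself.
- find_in(target, camera): "position" ([column, row] in pixels, amid what is visible of it).
- outline_of(target, camera): "region" (480x640 bool, what is visible of it) and "position" ([column, row] in pixels, amid what is visible of it).
- landmark_of(target, camera): "position" ([column, row] in pixels: a listed point, or the origin of a listed thing).
The state is a dict: "t": time; "joint_positions": joint angles; "joint_velocities": joint speeds; "effort": joint torques, N m; "position": TCP position; "tool_rot": TCP orientation; "force": force on the tool from outside, world axes, zero at the start; "torque": the same for the moment, N m; "finger_gap": finger opening in m.
Only numpy, scipy, OpenCV 4.12 (cv2) and the standard library are available. Lean on these libraries where they do the work, as an engineer would, in place of code of your own. Each camera call takes 0.05 s, during which the arm holds its last target.

## Task

Lock the pine fixings chest: swing its steel hasp over so that it hangs down over the brass staple on the chest's front, then take the red-headed locking pin from the drilled wooden block and push it down through the staple's loop until its collar rests on the loop, and let go. Leave the black-handled punch in its hole in the block.

Things in the scene. Friction and masses are not known exactly. Their poses are not given: they have to be found in the camera images.
- hasp (a joint): Steel hasp plate (sizes in mm), 62 wide, 84 long from hinge axis to free end, 4 thick, slotted (42 wide, 32-66 from the axis) to pass over the staple. 0 = hanging closed over the staple, 1.57 = straight out from the front, 3.14 = upright; starts leaning back over the lid on its stop at 3.65 (free end 41 behind the axis, 74 above it). Loose hinge: pushed forward past upright, it falls shut.
- eye (a point): Sizes in mm. Centre of the brass staple loop (8 bar) on the chest front, 95 above the table. x points out of the front (away from robot), y along it, z up. Opening with hasp closed: 32 (x) by 22 (y). Hasp's hinge axis runs along y, 18 behind (-x) and 40 above; chest front face 22 behind. Fixed pine chest, 180 deep, 220 wide, lid top 131 above table, hinge barrel to 139.
- pin: Sizes in mm. Locking pin, upright in one of two holes (80 apart, either one) of a fixed pine block 160 x 60 x 75 tall. Origin on its axis under its collar (75 above table at start), z up. Below: steel shaft, diameter 10, length 70. Above: steel collar, diameter 30, 6 thick, then red round head, diameter 24, from 6 to 56 above the origin. Its yaw has no meaning. About 60-120 g.
- punch: Bystander: punch standing in the block's other hole; black handle with yellow band, diameter 24 mm, 75 mm tall; origin on its axis under the handle (75 mm above table), z up. Not to be used; it stays in its hole.
Mind the look-alikes: they are no part of the job. What is shaped like the pin but blue is not meant.

How it is judged:
By the outcome, as a careful person would: the job done as asked, in the order asked, and still so for the second after the job is handed in, with the robot touching nothing.
It also fails if it takes over 58 s, if anything falls off the work surface, if the arm or the gripper's body presses on something with over 40 N, if the wrist force passes 120 N, or if a joint passes its speed limit or range.

## Working session

There is one attempt and no reset: what is moved stays moved. The work goes in short steps, Python scripts to look and compute and a shell command to move; the robot and the scene stay as the last step left them, time stands still between calls to the robot, and variables do not carry over. Pictures are saved under pics/ and viewed, and the job is handed in when it is done.

```bash
ls -la; mkdir -p pics
cat > h.py <<'E'
import numpy as np, cv2
from plant import monitor, cams, robot, find_in, outline_of, landmark_of
def px2w(cal,uv,depth=None,z=None):
    K=cal["mtx"];k1=cal["k1"];T=np.array(cal["cam_to_world"])
    K=np.array(K)
    d=np.array([(uv[0]-K[0,2])/K[0,0],(uv[1]-K[1,2])/K[1,1]]); 
    u=d.copy()
    for _ in range(20): u=d/(1+k1*(u@u))
    ray=np.array([u[0],u[1],1.])
    if depth is not None: p=ray*depth; return T[:3,:3]@p+T[:3,3]
    w=T[:3,:3]@ray; o=T[:3,3]; return o+w*(z-o[2])/w[2]
def w2px(cal,p):
    K=np.array(cal["mtx"]);T=np.array(cal["cam_to_world"])
    c=T[:3,:3].T@(np.array(p)-T[:3,3]); s=c[:2]/c[2]; s=s*(1+cal["k1"]*(s@s))
    return K[:2,:2]@s+K[:2,2]
def save(n,img): cv2.imwrite("pics/"+n+".png",img[:,:,::-1])
E
python3 - <<'E'
from h import *
print(monitor.read_state())
for c in ["scene","top"]:
    p,d=cams.grab_frame(c); save(c+"0",p); np.savez("/tmp/"+c,p=p,d=d)
    cal=cams.calibration(c)
    print(c,np.round(cal["cam_to_world"],3).tolist(),cal["mtx"],cal["k1"])
    for t in ["hasp","pin","punch"]:
        for r in find_in(t,c): print(c,t,r)
    for t in ["eye","pin","punch"]:
        for r in landmark_of(t,c):
            print(c,"lm",t,r)
E
```

```text
total 12
drwxr-xr-x  3 agent agent 4096 Dec  5 23:18 .
drwxr-xr-x 23 root  root  4096 Dec  5 23:18 ..
drwxr-xr-x  2 agent agent 4096 Dec  5 23:18 pics
{'t': 0.0, 'joint_positions': array([-7.32991088e+01,  2.17369575e+01,  9.93943754e+01,  2.23218934e-04,
        5.89289550e+01, -1.90842982e+00]), 'joint_velocities': array([ 0.03278914, -0.04862872, -0.01033008, -0.03433837, -0.01202026,
        0.04324364]), 'effort': array([ 4.45527359e-03, -7.63719249e+01, -4.34369302e+01,  6.52049622e-02,
        4.24647506e-02, -2.27585298e-05]), 'position': array([ 0.22325923, -0.66303798,  0.21331793]), 'tool_rot': array([-1.79939752e+02, -2.19868922e-03,  1.86092046e+01]), 'force': array([-0.69625361, -0.47696023,  0.04579934]), 'torque': array([ 0.0542663 , -0.00160957, -0.03916115]), 'finger_gap': 0.09124379383002364}
scene [[-0.316, 0.771, -0.552, 1.084], [0.949, 0.247, -0.198, 0.316], [-0.016, -0.587, -0.81, 1.018], [0.0, 0.0, 0.0, 1.0]] [[614.51287962   0.         314.78652694]
 [  0.         614.51287962 238.55585595]
 [  0.           0.           1.        ]] -0.005143806034612659
scen
[... 538 characters left out ...]
-0.022, 0.031, 0.107], [-0.029, -0.084, -0.996, 0.812], [0.0, 0.0, 0.0, 1.0]] [[450.64690983   0.         319.82680533]
 [  0.         450.64690983 236.89454954]
 [  0.           0.           1.        ]] -0.001854374852635874
top hasp {'position': [443.6, 240.2], 'conf': 0.91}
top hasp {'position': [188.4, 293.4], 'conf': 0.4}
top pin {'position': [247.6, 251.8], 'conf': 0.7}
top pin {'position': [197.2, 243.1], 'conf': 0.57}
top punch {'position': [189.6, 294.1], 'conf': 0.61}
top lm eye {'position': [427.4, 225.2], 'conf': 0.7}
top lm pin {'position': [200.8, 241.7], 'conf': 0.76}
top lm pin {'position': [250.3, 251.4], 'conf': 0.67}
top lm punch {'position': [200.4, 293.8], 'conf': 0.85}
```

View pics/scene0.png

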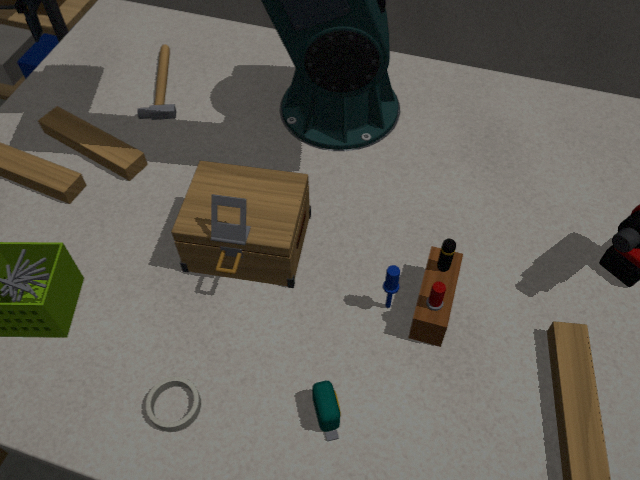

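View pics/top0.png

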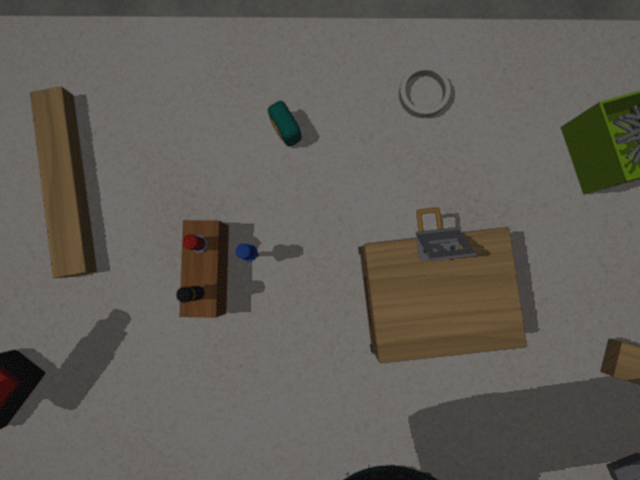

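Run:
```python
from h import *
a=np.load("/tmp/scene.npz")["p"];b=np.load("/tmp/top.npz")["p"]
A=cv2.resize(a[220:340,340:500],(533,400),interpolation=2); B=cv2.resize(a[180:320,150:310],(457,400),interpolation=2)
C=cv2.resize(b[200:320,160:280],(400,400),interpolation=2); D=cv2.resize(b[180:300,370:490],(400,400),interpolation=2)
save("crop_pins",np.hstack([C,A[:, :400]])); save("crop_hasp",np.hstack([B[:,:400],D]))
```

```text
(no output)
```

View pics/crop_pins.png

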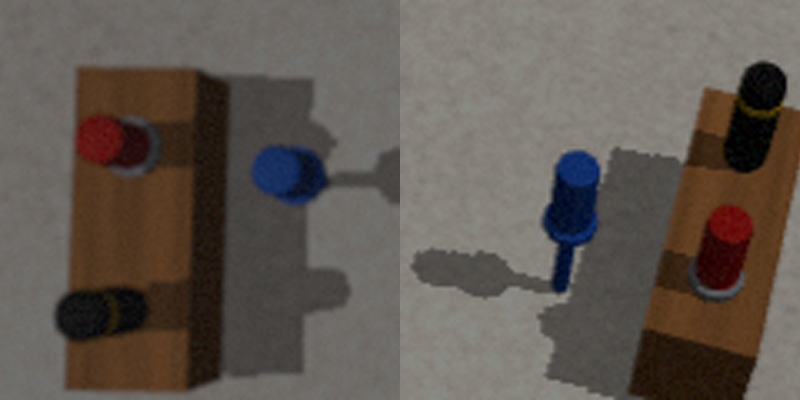

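View pics/crop_hasp.png

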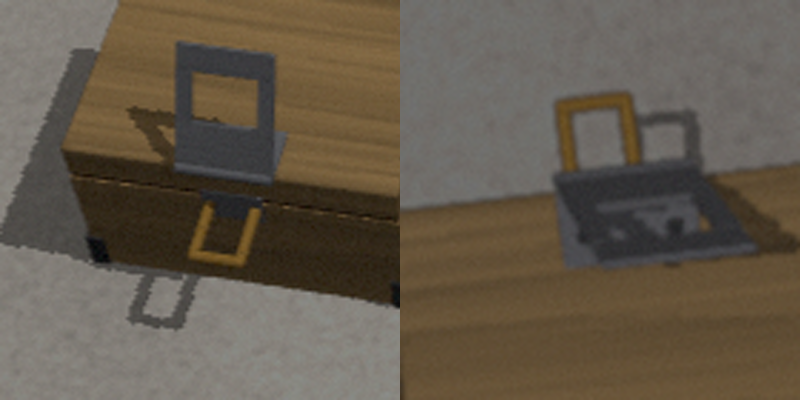

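Run:
```python
from h import *
pts={"eye":((228.2,261.5),(427.4,225.2),.095),"pin":((435.1,301.9),(200.8,241.7),.075),"punch":((441.1,264.1),(200.4,293.8),.075),"blue":((389.2,287.9),(250.3,251.4),.03)}
cs,ct=cams.calibration("scene"),cams.calibration("top")
for n,(s,t,z) in pts.items(): print(n,px2w(cs,s,z=z).round(4),px2w(ct,t,z=z).round(4))
ds=np.load("/tmp/scene.npz")["d"];dt=np.load("/tmp/top.npz")["d"]
# chest lid corners in top
for uv in [(364,244),(509,229),(526,346),(378,361)]: print("lid",px2w(ct,uv,z=.131).round(4))
for uv in [(183,221),(222,221),(181,317),(222,317)]: print("blk",px2w(ct,uv,z=.075).round(4))
# stapler opening
for uv in [(417,209),(440,208)]: print("staple",px2w(ct,uv,z=.095).round(4),px2w(ct,uv,depth=dt[int(uv[1])+1,int(uv[0])]).round(4))
# red head center depth in top / scene
for uv in [(191,242)]: print("red",px2w(ct,uv,depth=dt[uv[1],uv[0]]).round(4))
for uv in [(183,293)]: print("blk",px2w(ct,uv,depth=dt[uv[1],uv[0]]).round(4))
for uv in [(246,251)]: print("blue",px2w(ct,uv,depth=dt[uv[1],uv[0]]).round(4))
```

```text
eye [ 0.551  -0.0422  0.095 ] [ 0.5475 -0.0409  0.095 ]
pin [0.507  0.3308 0.075 ] [0.5145 0.3268 0.075 ]
punch [0.4253 0.3248 0.075 ] [0.4291 0.3234 0.075 ]
blue [0.476  0.2438 0.03  ] [0.5025 0.2523 0.03  ]
lid [0.5128 0.0615 0.131 ]
lid [ 0.5402 -0.1552  0.131 ]
lid [ 0.3681 -0.1781  0.131 ]
lid [0.3401 0.0381 0.131 ]
blk [0.5483 0.3582 0.075 ]
blk [0.5497 0.293  0.075 ]
blk [0.3907 0.3536 0.075 ]
blk [0.3926 0.2863 0.075 ]
staple [ 0.5732 -0.0244  0.095 ] [ 0.5728 -0.0239  0.0975]
staple [ 0.5755 -0.0608  0.095 ] [ 5.902e-01 -8.310e-02 -3.000e-04]
red [0.5098 0.3241 0.1342]
blk [0.4333 0.3273 0.1501]
blue [0.4984 0.2411 0.1263]
```

Scene at (436,300)/top (197,243) is the red pin in the block. Scene (392,284)/top (247,252) is the blue look-alike, so not meant. Scene (444,255) is the black punch with the yellow band. The enlarged crop confirms that red is the target. The hasp leans back at scene (228,220), with the staple below it at (228,261).

```bash
cat >> h.py <<'E'
from scipy.spatial.transform import Rotation as Ro
def delta(pos,yaw,st=None):
    st=st or monitor.read_state()
    R0=Ro.from_euler("xyz",st["tool_rot"],degrees=True)
    R1=Ro.from_euler("xyz",[180,0,yaw],degrees=True)
    d=R0.inv().apply(np.array(pos)-st["position"]); w=(R0.inv()*R1).as_rotvec()
    return " ".join("%.4f"%v for v in d)+" | "+" ".join("%.4f"%v for v in w)
E
python3 - <<'E'
from h import *
print(delta([0.34,-0.4,0.27],10)); print(delta([0.452,-0.056,0.27],7.3))
E
```

```text
0.1946 -0.2124 -0.0560 | -0.0000 -0.0000 0.1502
0.4105 -0.5027 -0.0560 | -0.0000 -0.0000 0.1974
```

```bash
python3 -m crank '0.0300 -0.0320 -0.0300 0 0 0.03; 0.06 -0.066 -0.056 0 0 0.06; 0.09 -0.10 -0.056 0 0 0.08; 0.12 -0.135 -0.056 0 0 0.10; 0.15 -0.17 -0.056 0 0 0.12; 0.18 -0.205 -0.056 0 0 0.14; 0.21 -0.24 -0.056 0 0 0.16; 0.24 -0.275 -0.056 0 0 0.18' 0.35 20; python3 -c "
from h import *
print(delta([0.452,-0.056,0.26],7.3))"
```

```text
t: 1.5
position: [0.3634, -0.3245, 0.2701]
tool_rot: [180.0, -0.0, 8.2]
force: [1.3, -0.3, 0.3]
finger_gap: 0.0326
0.1261 -0.2531 0.0101 | 0.0004 -0.0004 0.0162
```

```bash
python3 -m crank '0.02 -0.042 0 0 0 0.016; 0.042 -0.084 0 0 0 0.016; 0.064 -0.127 0 0 0 0.016; 0.085 -0.17 0 0 0 0.016; 0.106 -0.213 0.005 0 0 0.016; 0.126 -0.253 0.01 0 0 0.016; 0.126 -0.253 0.01 0 0 0.016'
python3 - <<'E'
from h import *
st=monitor.read_state(); print(st["position"],st["tool_rot"])
cal=cams.calibration("wrist"); p,d=cams.grab_frame("wrist"); save("w1",p); np.savez("/tmp/w1",p=p,d=d)
print(np.round(cal["cam_to_world"],3).tolist())
for r in find_in("hasp","wrist"): print(r)
for r in landmark_of("eye","wrist"): print(r, px2w(cal,r["position"],z=.095))
E
```

```text
t: 2.2
position: [0.4526, -0.0522, 0.2598]
tool_rot: [-180.0, -0.0, 7.6]
force: [-1.0, 0.2, 0.6]
finger_gap: 0.0317
[ 0.45255175 -0.0522177   0.25979118] [-1.79991115e+02 -2.30440677e-02  7.57756414e+00]
[[0.131, -0.948, -0.29, 0.534], [-0.991, -0.126, -0.038, -0.041], [-0.0, 0.292, -0.956, 0.431], [0.0, 0.0, 0.0, 1.0]]
{'position': [325.4, 164.6], 'conf': 0.94}
{'position': [327.9, 121.2], 'conf': 0.79} [ 0.54745959 -0.04642452  0.095     ]
```

View pics/w1.png

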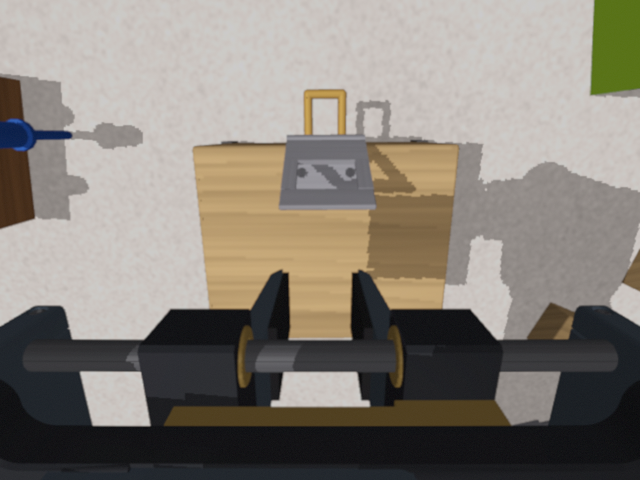

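Run:
```python
from h import *
z=np.load("/tmp/w1.npz"); d=z["d"]; cal=cams.calibration("wrist")
for uv in [(300,204),(328,204),(355,204),(310,138),(340,138),(306,94),(345,94),(325,93),(308,120),(342,120),(230,300),(200,150),(455,148),(300,175)]:
    print(uv,px2w(cal,uv,depth=float(d[uv[1],uv[0]])).round(4), d[uv[1],uv[0]].round(3))
for uv in [(304,90),(347,90),(304,135),(346,135)]: print(px2w(cal,uv,z=.099).round(4))
for uv in [(194,147),(458,143)]: print("lid",px2w(cal,uv,z=.131).round(4))
print(delta([0.4526,-0.056,0.20],7.3))
```

```text
(300, 204) [ 0.4908 -0.0381  0.2079] 0.226
(328, 204) [ 0.4932 -0.0557  0.2086] 0.225
(355, 204) [ 0.4955 -0.0726  0.2091] 0.224
(310, 138) [ 0.5308 -0.0379  0.1391] 0.28
(340, 138) [ 0.5339 -0.0613  0.1383] 0.281
(306, 94) [ 0.5663 -0.029   0.0994] 0.307
(345, 94) [ 0.5708 -0.0626  0.0977] 0.309
(325, 93) [ 0.5691 -0.0452  0.1   ] 0.306
(308, 120) [ 0.5454 -0.0333  0.0991] 0.314
(342, 120) [ 0.5492 -0.063   0.0995] 0.313
(230, 300) [0.3776 0.019  0.1296] 0.331
(200, 150) [0.5101 0.0502 0.1319] 0.289
(455, 148) [ 0.5382 -0.1555  0.1324] 0.289
(300, 175) [ 0.5008 -0.0331  0.1351] 0.292
[ 0.5693 -0.0269  0.099 ]
[ 0.5741 -0.0638  0.099 ]
[ 0.5323 -0.0312  0.099 ]
[ 0.5371 -0.0684  0.099 ]
lid [0.5118 0.0554 0.131 ]
lid [ 0.5424 -0.1575  0.131 ]
0.0008 -0.0001 0.0602 | 0.0006 -0.0004 0.0010
```

```bash
python3 -m crank '0 0 0.03 0 0 0; 0 0 0.06 0 0 0; 0 0 0.06 0 0 0;0.012 0 0.06 0 0 0;0.024 0 0.06 0 0 0; 0.036 0 0.06 0 0 0; 0.048 0 0.06 0 0 0;0.056 0 0.06 0 0 0'
python3 - <<'E'
from h import *
p,d=cams.grab_frame("scene"); save("s1",p[150:350,120:360])
print(monitor.read_state()["position"],monitor.read_state()["force"])
E
```

```text
t: 3.15
position: [0.509, -0.0489, 0.2007]
tool_rot: [180.0, -0.1, 7.4]
force: [-0.2, -0.1, -0.2]
finger_gap: 0.0322
[ 0.5095927  -0.04887382  0.20062438] [ 0.17237324 -0.26599254  0.33680111]
```

View pics/s1.png

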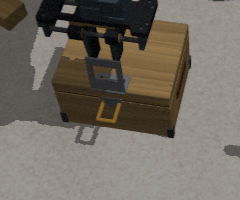

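The hasp is nearly upright in front of the fingers. I'll keep pushing.

```bash
python3 -m crank '0.01 0 0 0 0 0;0.02 0 0 0 0 0;0.03 0 0 0 0 0;0.038 0 0 0 0 0;0.038 0 -0.04 0 0 0;0.038 0 -0.06 0 0 0;0.038 0 -0.08 0 0 0;0.038 0 -0.08 0 0 0'
python3 - <<'E'
from h import *
p,d=cams.grab_frame("scene"); save("s2",cv2.resize(p[150:350,120:360],(720,600)))
st=monitor.read_state();print(st["position"],st["force"])
cal=cams.calibration("wrist"); p,d=cams.grab_frame("wrist"); save("w2",p); np.savez("/tmp/w2",p=p,d=d)
import pickle; pickle.dump(cal,open("/tmp/w2c","wb"))
for r in landmark_of("eye","wrist"): print(r, px2w(cal,r["position"],z=.095))
print(monitor.read_state()["position"])
E
```

```text
t: 4.0
position: [0.5487, -0.044, 0.2833]
tool_rot: [179.9, -0.3, 7.4]
force: [0.4, 0.2, -0.6]
finger_gap: 0.0318
[ 0.54790903 -0.04396217  0.28154963] [-0.26213011 -0.72980136  0.51014965]
{'position': [322.0, 220.8], 'conf': 0.94} [ 0.54719365 -0.04607871  0.095     ]
[ 0.54686507 -0.04386515  0.27975813]
```

View pics/s2.png

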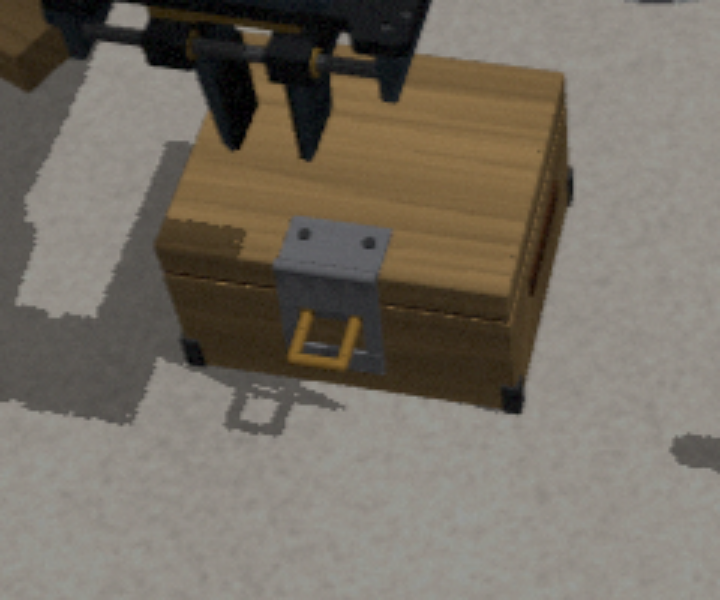

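View pics/w2.png

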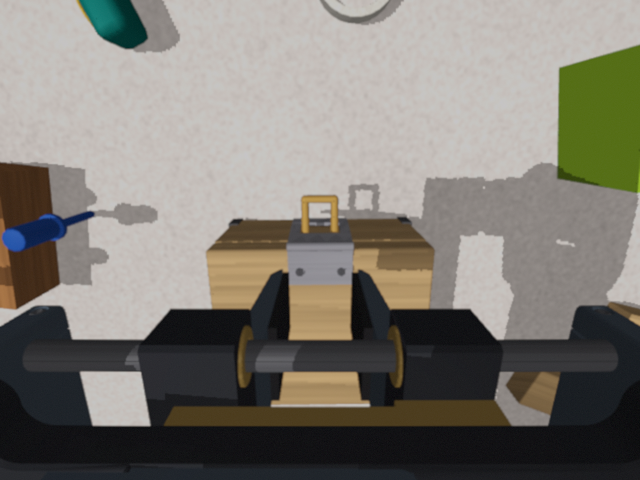

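Run:
```python
from h import *
st=monitor.read_state();print(st["position"],st["joint_velocities"].round(2))
cal=cams.calibration("wrist"); p,d=cams.grab_frame("wrist"); np.savez("/tmp/w3",p=p,d=d)
import pickle; pickle.dump(cal,open("/tmp/w3c","wb"))
print(monitor.read_state()["position"])
for r in landmark_of("eye","wrist"): print(r, px2w(cal,r["position"],z=.095))
for r in outline_of("pin","wrist"): print(r["position"],r["conf"])
save("w3",cv2.resize(p[180:300,240:400],(800,600)))
print(delta([0.45,0.29,0.28],7.5))
```

```text
[ 0.54686507 -0.04386515  0.27975813] [-0.02  0.42  0.46  0.1   0.04 -0.12]
[ 0.54670019 -0.04385486  0.27949766]
{'position': [321.0, 218.4], 'conf': 0.94} [ 0.54835576 -0.0445067   0.095     ]
[35.8, 227.8] 0.81
-0.0530 -0.3435 -0.0006 | 0.0004 0.0001 -0.0021
```

View pics/w3.png

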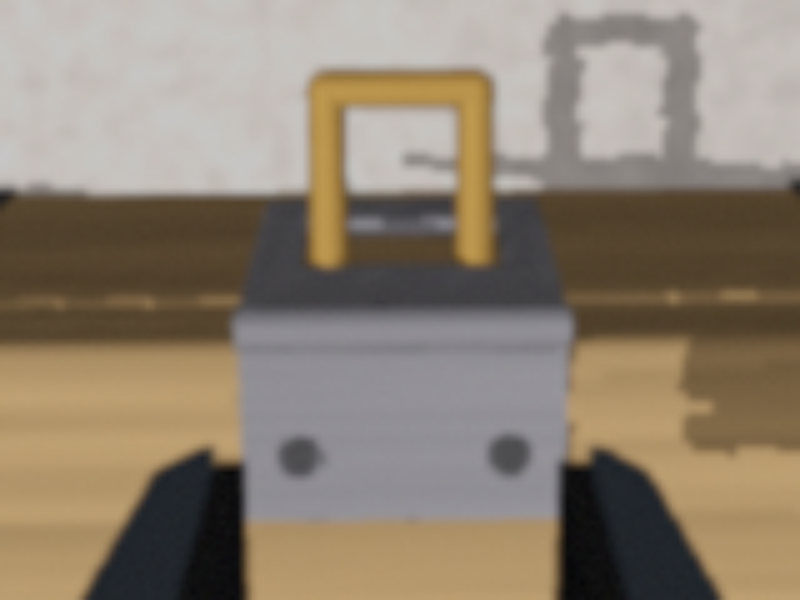

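Run:
```python
from h import *
import pickle; cal=pickle.load(open("/tmp/w3c","rb"))
n=np.array([np.cos(np.radians(7.5)),np.sin(np.radians(7.5))])
o=[px2w(cal,u,z=.096)[:2] for u in [(301.6,194.4),(338.4,194.4)]]
i=[px2w(cal,u,z=.096)[:2] for u in [(308.4,201.6),(331.6,201.6)]]
print(o,i); print("eye",(o[0]+o[1])/2-.024*n,(i[0]+i[1])/2-.016*n)
print("widths",np.linalg.norm(o[0]-o[1]),np.linalg.norm(i[0]-i[1]))
```

```text
[array([ 0.57045981, -0.0220581 ]), array([ 0.57517217, -0.05857039])] [array([ 0.56411259, -0.02966828]), array([ 0.56710079, -0.05282274])]
eye [ 0.54902131 -0.04344687] [ 0.54974357 -0.04333393]
widths 0.036815120449007026 0.02334648197085373
```

```bash
python3 -m crank '-0.006 -0.043 0 0 0 0;-0.012 -0.086 0 0 0 0;-0.018 -0.129 0 0 0 0;-0.025 -0.172 0 0 0 0;-0.032 -0.215 0 0 0 0;-0.039 -0.258 0 0 0 0;-0.046 -0.30 0 0 0 0;-0.053 -0.3435 0 0 0 0' 0.55 20; python3 -m crank '0 0 0 0 0 0;0 0 0 0 0 0;0 0 0 0 0 0'
python3 - <<'E'
from h import *
import pickle
st=monitor.read_state();print(st["position"],st["joint_velocities"].round(2))
cal=cams.calibration("wrist"); p,d=cams.grab_frame("wrist"); np.savez("/tmp/w4",p=p,d=d); save("w4",p)
pickle.dump(cal,open("/tmp/w4c","wb"))
print(monitor.read_state()["position"])
for r in landmark_of("pin","wrist"): print(r, px2w(cal,r["position"],z=.075))
for r in landmark_of("punch","wrist"): print("punch",r, px2w(cal,r["position"],z=.075))
E
```

```text
t: 5.1
position: [0.4491, 0.2914, 0.2788]
tool_rot: [180.0, 0.0, 7.4]
force: [0.8, 0.3, 0.2]
finger_gap: 0.0502
t: 5.4
position: [0.4491, 0.2907, 0.2784]
tool_rot: [179.9, 0.1, 7.4]
force: [0.1, -0.2, 0.9]
finger_gap: 0.0502
[0.44905868 0.29073185 0.27835313] [-0.96 -0.17  0.08  0.03 -0.05  0.22]
[0.44924117 0.29051281 0.27848951]
{'position': [366.0, 172.2], 'conf': 0.89} [0.50054458 0.24934258 0.075     ]
{'position': [287.0, 150.5], 'conf': 0.71} [0.51177803 0.33278729 0.075     ]
punch {'position': [283.2, 224.4], 'conf': 0.72} [0.43414739 0.32903837 0.075     ]
```

View pics/w4.png

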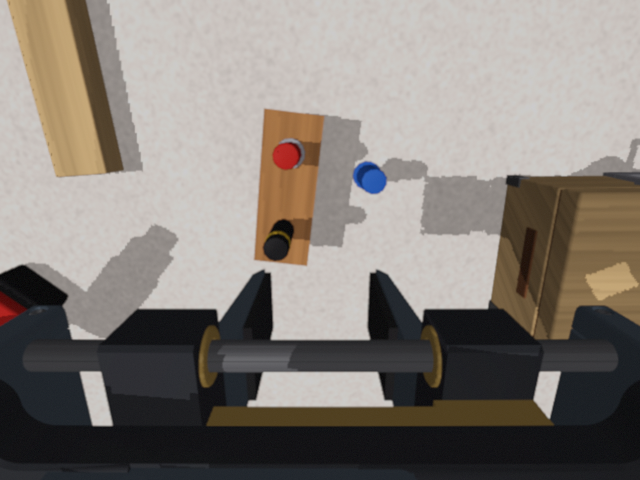

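The wrist view shows the red pin at (287,154), the punch at (278,240) and the blue look-alike at (369,178).

Run:
```python
from h import *
import pickle; cal=pickle.load(open("/tmp/w4c","rb")); z=np.load("/tmp/w4.npz"); p=z["p"].astype(int); d=z["d"]
m=(p[:,:,0]>130)&(p[:,:,1]<70)&(p[:,:,2]<70); m[:,400:]=0; m[:,:150]=0
n,l,s,c=cv2.connectedComponentsWithStats(m.astype(np.uint8)); k=1+s[1:,4].argmax(); print(s[k],c[k])
P=np.array([px2w(cal,(u,v),depth=float(d[v,u])) for v,u in zip(*np.nonzero(l==k))]); 
top=P[P[:,2]>.126]; print(np.median(P,0),len(top), (top.min(0)+top.max(0))/2, np.median(top,0), top.max(0)[2])
# block top corners
for uv in [(264,109),(323,116),(307,265),(255,260)]: print(px2w(cal,uv,z=.075).round(4))
```

```text
[273 143  26  27 529] [285.10586011 155.91871456]
[0.50999217 0.32925708 0.13106912] 529 [0.51491415 0.32096719 0.28884888] [0.50999217 0.32925708 0.13106912] 0.4491637825066859
[0.5484 0.3593 0.075 ]
[0.5494 0.3007 0.075 ]
[0.3909 0.298  0.075 ]
[0.3894 0.3563 0.075 ]
```

```bash
python3 -c "
from h import *
print(delta([0.516,0.330,0.16],7.5))"
```

```text
0.0712 -0.0309 0.1186 | 0.0009 0.0010 -0.0036
```

```bash
python3 -m crank '0.036 -0.0155 0.0 0 0 0;0.071 -0.031 0 0 0 0;0.071 -0.031 0.03 0 0 0;0.071 -0.031 0.06 0 0 0;0.071 -0.031 0.09 0 0 0;0.071 -0.031 0.118 0 0 0;0.071 -0.031 0.118 0 0 0;0.071 -0.031 0.118 0 0 0'
python3 - <<'E'
from h import *
print(delta([0.516,0.330,0.10],7.5))
cal=cams.calibration("wrist"); p,d=cams.grab_frame("wrist"); save("w5",p)
p,d=cams.grab_frame("scene"); save("s5",cv2.resize(p[130:380,330:530],(480,600)))
E
```

```text
t: 6.35
position: [0.5162, 0.3296, 0.1611]
tool_rot: [179.9, 0.1, 7.2]
force: [-0.2, -0.2, 1.2]
finger_gap: 0.0501
-0.0001 -0.0004 0.0611 | 0.0010 0.0013 -0.0045
```

View pics/w5.png

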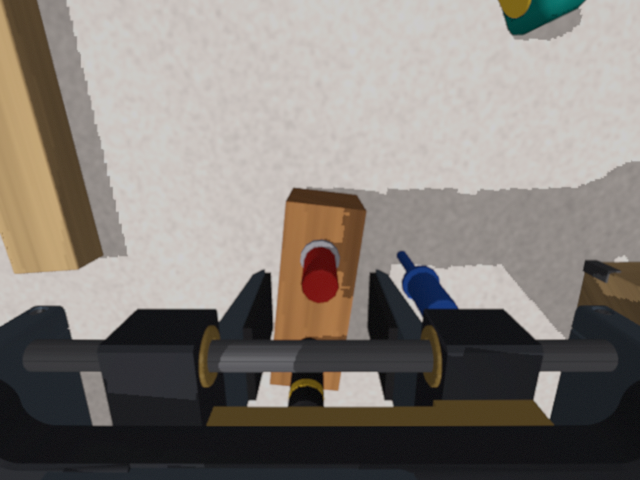

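View pics/s5.png

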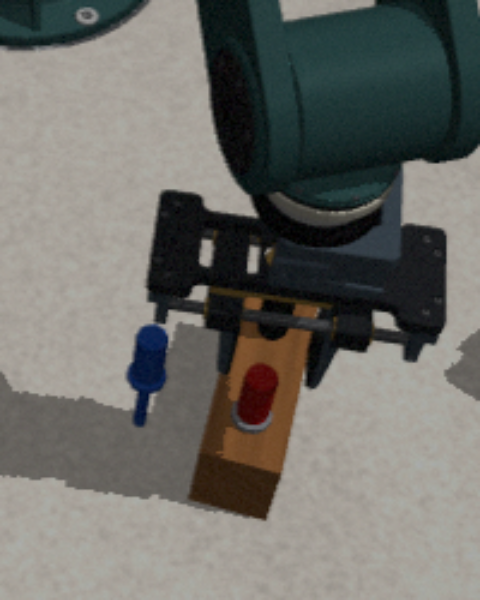

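```bash
python3 -m crank '0 0 0.02 0 0 0;0 0 0.04 0 0 0;0 0 0.055 0 0 0;0 0 0.061 0 0 0;0 0 0.061 0 0 0;0 0 0.061 0 0 0'; python3 -m crank '0 0 0 0 0 0;0 0 0 0 0 0;0 0 0 0 0 0;0 0 0 0 0 0;0 0 0 0 0 0;0 0 0 0 0 0' 0 30;  python3 -c "
from h import *
print(delta([0.516,0.330,0.20],7.5))
p,d=cams.grab_frame('scene'); save('s6',cv2.resize(p[130:380,330:530],(480,600)))"
```

```text
t: 7.05
position: [0.5174, 0.3306, 0.1022]
tool_rot: [-180.0, -0.1, 7.3]
force: [-0.4, 0.4, -0.5]
finger_gap: 0.0502
t: 7.65
position: [0.5175, 0.3307, 0.1025]
tool_rot: [-180.0, -0.1, 7.3]
force: [-0.5, -1.1, 3.9]
finger_gap: 0.0231
-0.0013 0.0005 -0.0975 | -0.0004 -0.0022 -0.0040
```

View pics/s6.png

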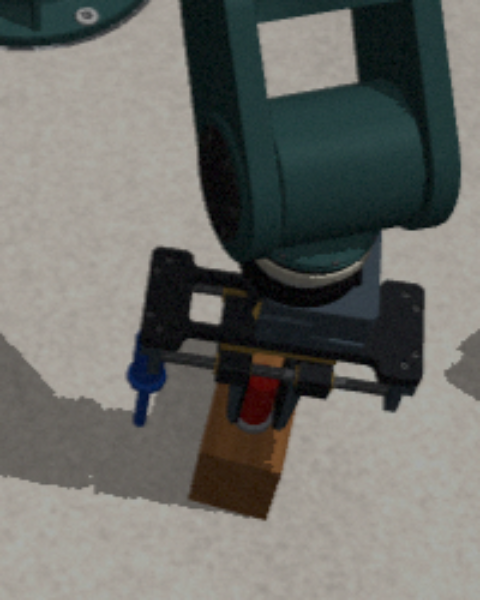

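```bash
python3 -m crank '0 0 -0.015 0 0 0;0 0 -0.035 0 0 0;0 0 -0.06 0 0 0;0 0 -0.085 0 0 0;0 0 -0.11 0 0 0;0 0 -0.135 0 0 0;0 0 -0.155 0 0 0;0 0 -0.155 0 0 0' 0 30; python3 -c "
from h import *
print(monitor.read_state()['force'],delta([0.5575,-0.042,0.26],7.5))
p,d=cams.grab_frame('scene'); save('s7',cv2.resize(p[130:380,330:530],(480,600)))"
```

```text
t: 8.5
position: [0.5182, 0.3312, 0.2611]
tool_rot: [-179.9, -0.4, 7.3]
force: [0.1, 1.4, -1.5]
finger_gap: 0.0232
[ 0.14895034  1.3773586  -1.51268261] -0.0083 0.3752 0.0002 | -0.0023 -0.0066 -0.0040
```

View pics/s7.png

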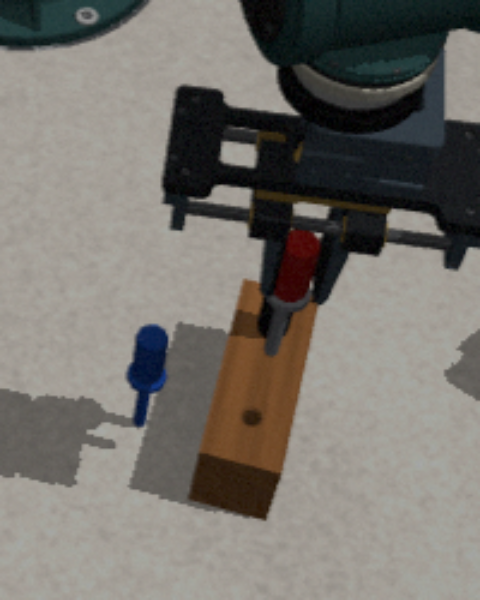

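```bash
python3 -m crank '0 0.015 0 0 0 0;0 0.04 0 0 0 0;0 0.07 0 0 0 0;-0.002 0.105 0 0 0 0;-0.003 0.14 0 0 0 0;-0.004 0.175 0 0 0 0;-0.005 0.21 0 0 0 0;-0.005 0.24 0 0 0 0'; python3 -c "
from h import *
print(monitor.read_state()['force'],delta([0.5585,-0.042,0.26],7.5))"
```

```text
t: 9.35
position: [0.542, 0.0897, 0.2575]
tool_rot: [-179.9, -0.2, 7.2]
force: [-0.1, -0.6, -1.3]
finger_gap: 0.0231
[-0.09677829 -0.55620026 -1.34036464] -0.0002 0.1328 -0.0027 | -0.0013 -0.0026 -0.0045
```

```bash
python3 -m crank '0 0.025 0 0 0 0;0 0.055 0 0 0 0;0 0.085 0 0 0 0;0 0.11 0 0 0 0;0 0.127 0 0 0 0;0 0.133 0 0 0 -0.004;0 0.133 0 0 0 -0.004;0 0.133 0 0 0 -0.004';  python3 -m crank '0 0 0 0 0 0;0 0 0 0 0 0'
python3 - <<'E'
from h import *
import pickle
cal=cams.calibration("wrist"); p,d=cams.grab_frame("wrist"); np.savez("/tmp/w8",p=p,d=d); save("w8",p)
pickle.dump(cal,open("/tmp/w8c","wb"))
st=monitor.read_state(); print(st["position"],st["tool_rot"])
p,d=cams.grab_frame('scene');np.savez("/tmp/s8",p=p,d=d); save('s8',cv2.resize(p[110:310,130:330],(600,600)))
for c in ("scene","wrist"):
    for r in landmark_of("pin",c): print(c,r)
    for r in landmark_of("eye",c): print(c,r,px2w(cams.calibration(c),r["position"],z=.095))
    print(delta([0.5585,-0.0425,0.26],7.5))
E
```

```text
t: 10.15
position: [0.5585, -0.0416, 0.257]
tool_rot: [-179.9, -0.1, 7.5]
force: [-0.0, 0.3, -0.6]
finger_gap: 0.0231
t: 10.35
position: [0.5584, -0.0409, 0.257]
tool_rot: [-179.9, -0.1, 7.5]
force: [0.2, 0.1, -0.2]
finger_gap: 0.0232
[ 0.55842089 -0.04097164  0.25703483] [-1.79907823e+02 -1.23935680e-01  7.53170608e+00]
scene {'position': [218.9, 216.1], 'conf': 0.9}
scene {'position': [392.6, 288.7], 'conf': 0.67}
scene {'position': [227.0, 260.3], 'conf': 0.92} [ 0.54925984 -0.04528113  0.095     ]
-0.0001 0.0012 -0.0029 | -0.0016 -0.0022 0.0001
wrist {'position': [38.8, 238.3], 'conf': 0.79}
wrist {'position': [320.4, 288.8], 'conf': 0.76}
wrist {'position': [323.0, 236.4], 'conf': 0.64} [ 0.54782903 -0.04526846  0.095     ]
-0.0001 0.0010 -0.0029 | -0.0016 -0.0023 -0.0001
```

View pics/w8.png

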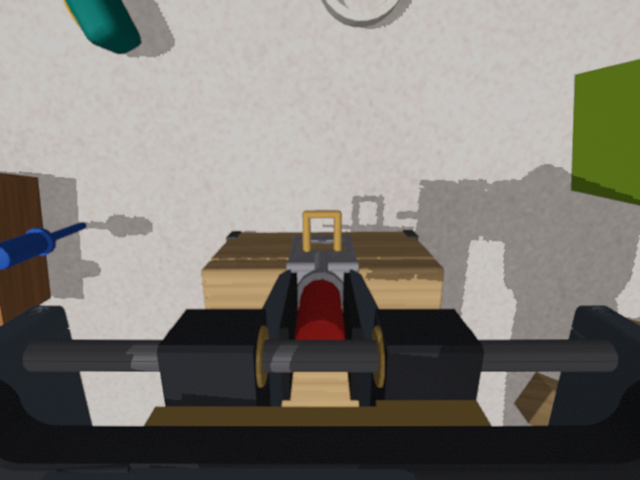

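View pics/s8.png

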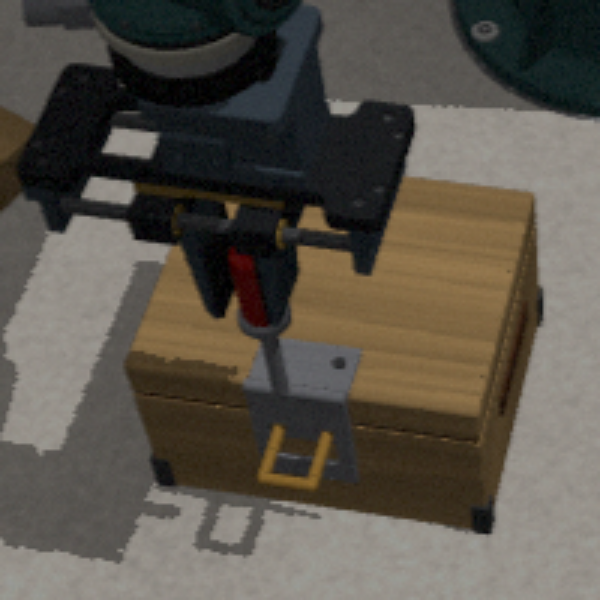

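Run:
```python
from h import *
cal=cams.calibration("scene"); z=np.load("/tmp/s8.npz"); d=z["d"]
x,y=0.5584-.0075*np.cos(.131),-.041-.0075*np.sin(.131)
for zz in [.2295,.1595]: print(zz,w2px(cal,[x,y,zz]), (w2px(cal,[x,y,zz])-[130,110])*3)
c=cv2.resize(z["p"][190:290,180:280],(600,600),interpolation=cv2.INTER_CUBIC); save("s8b",c)
for r in range(222,246,3):
    row=d[r,212:232]; print(r,np.round(row,3))
```

```text
0.2295 [217.57643211 215.69293189] [262.72929633 317.07879568]
0.1595 [223.43530083 240.71103387] [280.30590248 392.13310162]
222 [1.114 1.12  0.995 0.992 0.996 0.993 0.997 0.994 0.994 1.014 1.017 1.116
 1.119 1.12  1.12  1.122 1.117 1.119 1.117 1.121]
225 [1.116 1.117 1.116 1.12  1.111 1.019 1.016 1.015 1.017 1.02  1.02  1.112
 1.111 1.117 1.109 1.114 1.116 1.115 1.114 1.115]
228 [1.11  1.109 1.112 1.109 1.113 1.109 1.027 1.021 1.021 1.024 1.022 1.031
 1.111 1.11  1.107 1.109 1.111 1.107 1.113 1.107]
231 [1.108 1.11  1.102 1.107 1.108 1.103 1.04  1.029 1.03  1.029 1.032 1.035
 1.036 1.104 1.105 1.107 1.107 1.104 1.108 1.108]
234 [1.102 1.106 1.105 1.104 1.102 1.103 1.103 1.041 1.038 1.033 1.039 1.037
 1.045 1.1   1.103 1.105 1.105 1.102 1.102 1.103]
237 [1.091 1.089 1.09  1.092 1.09  1.092 1.09  1.093 1.045 1.045 1.048 1.044
 1.048 1.051 1.098 1.096 1.099 1.097 1.094 1.095]
240 [1.093 1.094 1.094 1.093 1.086 1.09  1.093 1.091 1.088 1.049 1.052 1.052
 1.051 1.057 1.088 1.089 1.089 1.088 1.085 1.088]
243 [1.1   1.106 1.102 1.101 1.102 1.104 1.102 1.1   1.097 1.098 1.099 1.095
 1.093 1.098 1.095 1.096 1.094 1.091 1.089 1.092]
```

View pics/s8b.png

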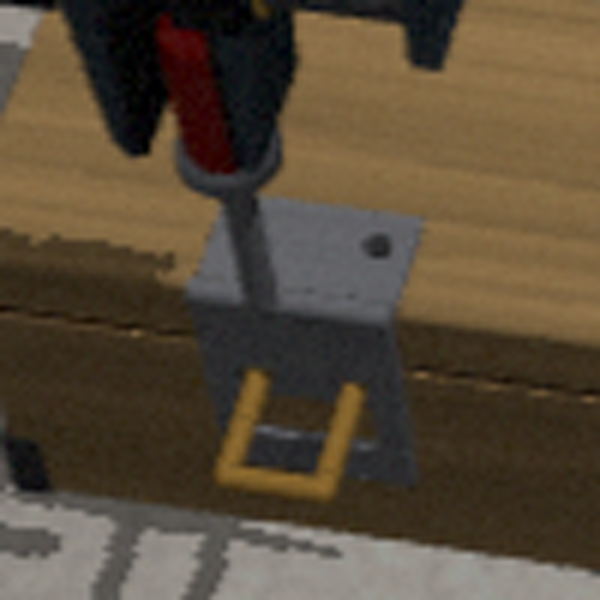

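```bash
python3 -m crank '0 0.002 0.012 0.0015 0.002 0;0 0.002 0.028 0.0015 0.002 0;0 0.002 0.042 0.0015 0.002 0;0 0.002 0.050 0.0015 0.002 0;0 0.002 0.050 0.0015 0.002 0;0 0.002 0.050 0.0015 0.002 0'
python3 - <<'E'
from h import *
st=monitor.read_state(); print(st["position"],st["tool_rot"],delta([0.5585,-.043,.13],7.5))
p,d=cams.grab_frame('scene'); a=cv2.resize(p[200:300,180:280],(400,400),interpolation=cv2.INTER_CUBIC)
cal=cams.calibration("scene"); x,y=st["position"][0]-.0075*np.cos(.131),st["position"][1]-.0075*np.sin(.131)
print(w2px(cal,[x,y,st["position"][2]-.0975]),w2px(cal,[.549,-.044,.095]))
p,d=cams.grab_frame('wrist'); b=cv2.resize(p[190:320,255:385],(400,400),interpolation=cv2.INTER_CUBIC)
save("s9",np.hstack([a,b]))
E
```

```text
t: 11.25
position: [0.5589, -0.0434, 0.2069]
tool_rot: [-179.8, -0.2, 7.5]
force: [1.4, -0.4, -1.4]
finger_gap: 0.0237
[ 0.55890698 -0.04336064  0.20692688] [-179.81939032   -0.22156357    7.49440257] -0.0007 -0.0002 0.0769 | -0.0032 -0.0039 -0.0001
[225.9330408  256.91714273] [227.70687515 260.36588187]
```

View pics/s9.png

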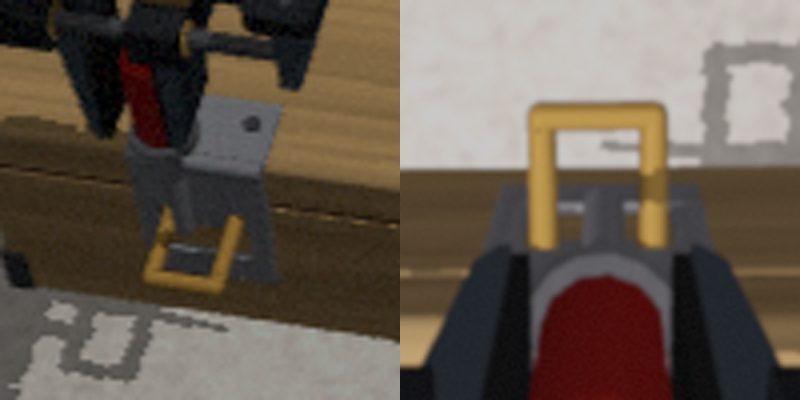

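```bash
python3 -m crank '0 0 0.010 0 0 0;0 0 0.020 0 0 0;0 0 0.030 0 0 0;0 0 0.040 0 0 0;0 0 0.050 0 0 0;0 0 0.060 0 0 0;0 0 0.066 0 0 0;0 0 0.066 0 0 0'
python3 - <<'E'
from h import *
st=monitor.read_state(); print(st["position"],st["tool_rot"],st["force"],st["finger_gap"],delta([0.5585,-.043,.1265],7.5))
p,d=cams.grab_frame('scene'); a=cv2.resize(p[200:300,180:280],(400,400),interpolation=cv2.INTER_CUBIC)
p,d=cams.grab_frame('wrist'); b=cv2.resize(p[190:320,255:385],(400,400),interpolation=cv2.INTER_CUBIC)
save("s10",np.hstack([a,b]))
E
```

```text
t: 12.15
position: [0.559, -0.0431, 0.1406]
tool_rot: [-179.8, -0.2, 7.5]
force: [-0.3, -0.7, -1.3]
finger_gap: 0.0235
[ 0.55904912 -0.04313271  0.14057102] [-179.81745622   -0.20772198    7.49477731] [-0.33889089 -0.69954406 -1.34855017] 0.023545469127985778 -0.0006 -0.0002 0.0141 | -0.0032 -0.0036 -0.0001
```

View pics/s10.png

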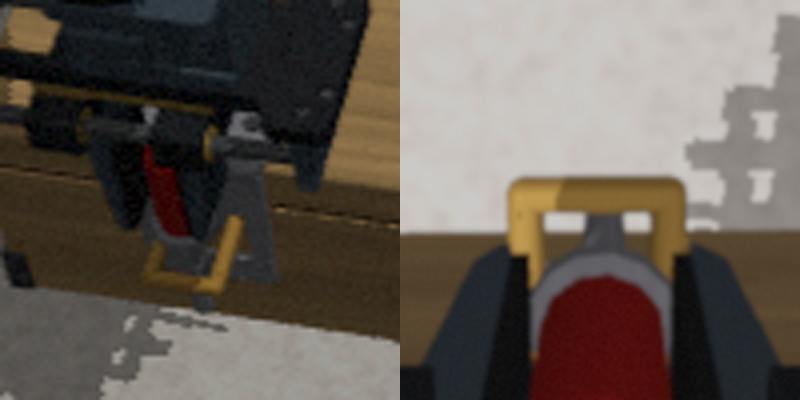

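The tip now shows below the loop. I'll lower it to collar contact.

```bash
python3 -m crank '0 0 0.004 0 0 0;0 0 0.007 0 0 0;0 0 0.009 0 0 0;0 0 0.011 0 0 0;0 0 0.0125 0 0 0;0 0 0.0125 0 0 0'; python3 -m crank '0 0 0.001 0 0 0;0 0 0.002 0 0 0;0 0 0.002 0 0 0'
```

```text
t: 12.85
position: [0.5596, -0.0431, 0.129]
tool_rot: [-179.8, -0.3, 7.5]
force: [0.2, -0.3, -1.3]
finger_gap: 0.0234
t: 13.15
position: [0.5595, -0.0431, 0.1268]
tool_rot: [-179.8, -0.3, 7.5]
force: [-0.5, -0.0, -1.5]
finger_gap: 0.0231
```

```bash
python3 -m crank '0 0 0.001 0 0 0;0 0 0.0015 0 0 0;0 0 0.0015 0 0 0;0 0 0.0015 0 0 0'; python3 -m crank '0 0 0.001 0 0 0;0 0 0.0015 0 0 0;0 0 0.0015 0 0 0'
python3 - <<'E'
from h import *
p,d=cams.grab_frame('scene'); a=cv2.resize(p[200:300,180:280],(400,400),interpolation=cv2.INTER_CUBIC)
p,d=cams.grab_frame('wrist'); b=cv2.resize(p[190:320,255:385],(400,400),interpolation=cv2.INTER_CUBIC)
save("s11",np.hstack([a,b]))
E
```

```text
t: 13.55
position: [0.56, -0.0431, 0.126]
tool_rot: [-179.8, -0.3, 7.5]
force: [-2.4, 1.6, 8.4]
finger_gap: 0.0232
t: 13.85
position: [0.5605, -0.043, 0.1258]
tool_rot: [-179.8, -0.3, 7.5]
force: [-6.8, 3.1, 20.8]
finger_gap: 0.0234
```

View pics/s11.png

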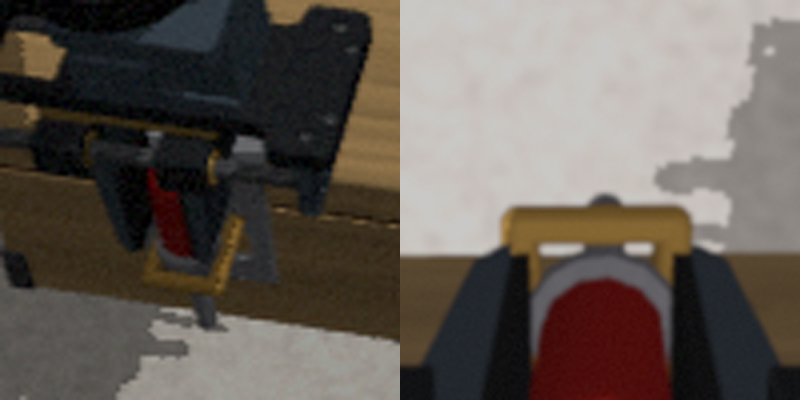

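Contact came at TCP z 0.126, where I expected the collar to land on the loop. I'll relax the push and release.

```bash
python3 -m crank '0 0 0 0 0 0;0 0 0 0 0 0;0 0 0 0 0 0'; python3 -m crank '0 0 0 0 0 0;0 0 0 0 0 0;0 0 0 0 0 0;0 0 0 0 0 0;0 0 0 0 0 0' 0.5;  python3 - <<'E'
from h import *
p,d=cams.grab_frame('wrist'); save("w12",cv2.resize(p[190:320,255:385],(500,500),interpolation=cv2.INTER_CUBIC))
E
```

```text
t: 14.25
position: [0.5609, -0.043, 0.1262]
tool_rot: [-179.8, -0.4, 7.5]
force: [-1.2, 0.2, 6.6]
finger_gap: 0.0234
t: 14.75
position: [0.5608, -0.043, 0.1261]
tool_rot: [-179.8, -0.4, 7.5]
force: [-0.3, 0.7, -0.3]
finger_gap: 0.0455
```

View pics/w12.png

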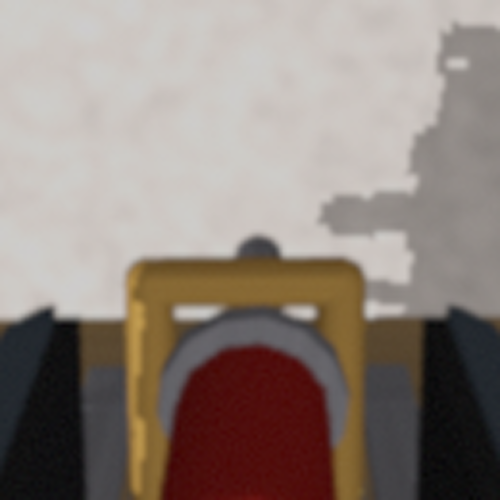

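The pin stands free, with its collar across both staple legs. I'll retreat straight up.

```bash
python3 -m crank '0 0 -0.01 0 0 0;0 0 -0.03 0 0 0;0 0 -0.06 0 0 0;0 0 -0.09 0 0 0;0 0 -0.12 0 0 0;-0.02 0 -0.14 0 0 0;-0.05 0 -0.15 0 0 0;-0.05 0 -0.15 0 0 0'
python3 - <<'E'
from h import *
p,d=cams.grab_frame('scene'); save("s13",cv2.resize(p[180:330,150:350],(800,600),interpolation=cv2.INTER_CUBIC)); save("s13f",p)
cs=cams.calibration("scene")
for r in landmark_of("pin","scene"): print(r,px2w(cs,r["position"],z=.099))
print(w2px(cs,[.549,-.044,.099]))
p,d=cams.grab_frame('wrist'); save("w13",p)
E
```

```text
t: 15.6
position: [0.5086, -0.0503, 0.2778]
tool_rot: [-179.9, -0.5, 7.5]
force: [0.0, -0.0, -0.6]
finger_gap: 0.0456
{'position': [227.3, 260.0], 'conf': 0.85} [ 0.55081041 -0.04345372  0.099     ]
{'position': [392.4, 288.6], 'conf': 0.59} [0.51819034 0.25450546 0.099     ]
[227.41672476 259.13148133]
```

View pics/s13.png

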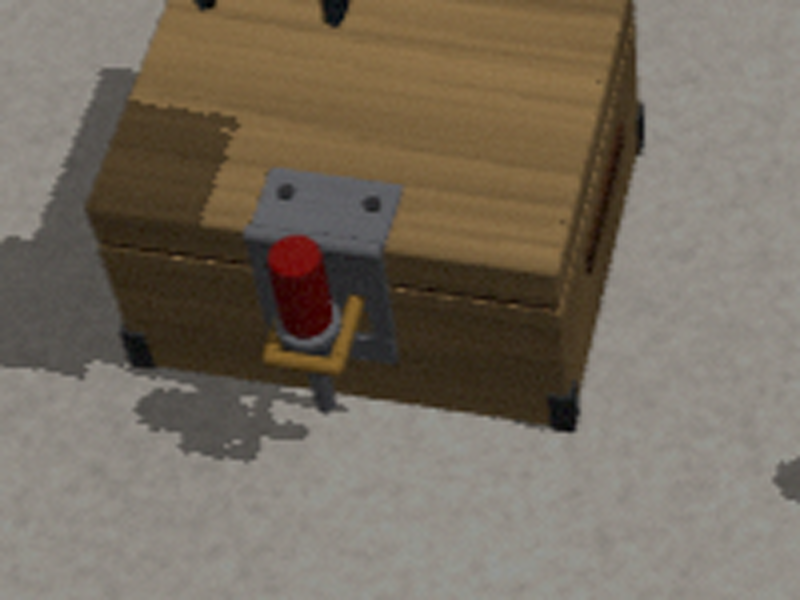

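View pics/s13f.png

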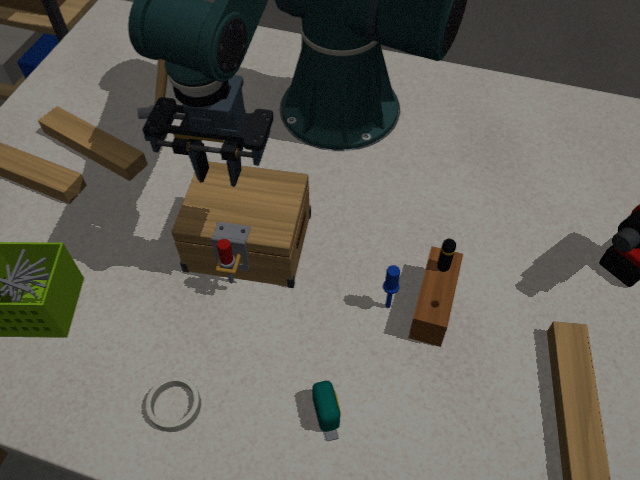

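View pics/w13.png

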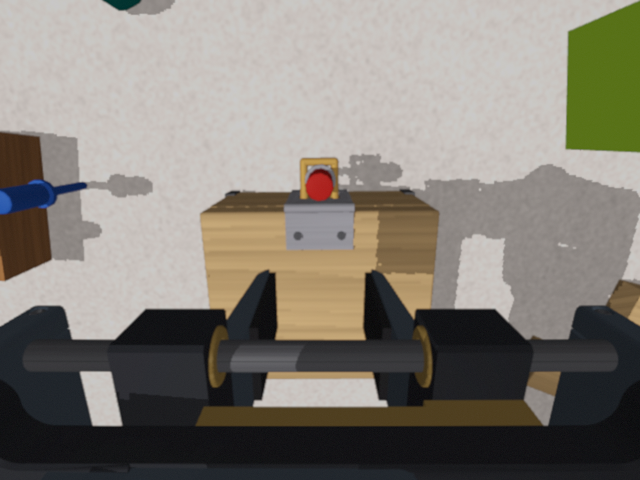

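The pin is seated upright in the staple at scene (227,260) and the hasp hangs closed behind it. The punch (447,250) and the blue look-alike (392,285) are where they started. I'll let the arm settle and hand in.

```bash
python3 -m crank '0 0 0 0 0 0;0 0 0 0 0 0;0 0 0 0 0 0;0 0 0 0 0 0'; python3 -c "
from h import *
for r in landmark_of('pin','scene'): print(r)
print(robot.hand_in())"
```

```text
t: 16.15
position: [0.5108, -0.0501, 0.2759]
tool_rot: [-179.8, -0.4, 7.5]
force: [0.1, 0.8, -0.1]
finger_gap: 0.0455
{'position': [227.3, 260.0], 'conf': 0.85}
{'position': [392.4, 288.6], 'conf': 0.59}
the job is handed in; nothing more can be done
None
```

The chest is locked and the job was handed in at about 16 s of the 58 s allowed. I first pushed the hasp forward past upright, and it fell shut over the staple. Then I took the red pin from the block, lowered it through the loop until the collar rested on it, let go and moved the arm clear.

- **Pin and hasp:** The last pictures show the pin upright in the loop, about 2 mm from the measured loop centre, with its collar across both legs and the tip showing below. The hasp hangs closed.
- **Collar contact:** The collar touched at the expected height, within 1 mm. The push there reached about 21 N on the wrist before I released, and I saw nothing higher in the readings after each move.
- **Other things:** The punch is still in its hole and the blue look-alike was not touched.
- **Disagreements:** Estimates of the loop position differed by 2–3 mm between cameras, well inside the clearance. No check failed.
- **Not re-checked:** I took no new picture in the half second between the last check and handing in.

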